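Sweep the loose soap bars into the gathering tray

TASK

Sweep the three small loose soap bars across the packing table into the open-fronted metal tray with your closed fingers, pushing them along the table until no end of any bar sticks out of the tray's mouth and all three rest on its floor. Do not pick the bars up, and leave the big uncut soap block, bowl, tape roll, stamp, jar and bottle where they stand.

Things in the scene. Friction and masses are not known exactly. Their poses are not given: they have to be found in the camera images.
- tray: Fixed metal tray with an open front: back and two side walls, 4 mm thick, 40 mm high. Origin on the table at the middle of its inside, z up. The mouth is the plane y = +65 mm, facing its +y (roughly the robot's left); inner faces: back wall y = -65 mm, side walls x = -120 and +120 mm, as deep as the tray. Its floor is a thin flush sheet without a step: bars slide straight in.
- bar1: Loose brown soap bar lying flat on the table, 70 x 35 x 22 mm (its x, y, z), about 70 g, all three bars alike. Origin at the centre of its underside; x along its length, z up.
- bar1_a (a point): Middle of the end face of bar1 at its +x end (35 mm from its centre, 11 mm above its underside).
- bar1_b (a point): Middle of the end face of bar1 at its -x end (35 mm from its centre, 11 mm above its underside).
- bar2: Loose brown soap bar lying flat on the table, 70 x 35 x 22 mm (its x, y, z), about 70 g, all three bars alike. Origin at the centre of its underside; x along its length, z up.
- bar2_a (a point): Middle of the end face of bar2 at its +x end (35 mm from its centre, 11 mm above its underside).
- bar2_b (a point): Middle of the end face of bar2 at its -x end (35 mm from its centre, 11 mm above its underside).
- bar3: Loose brown soap bar lying flat on the table, 70 x 35 x 22 mm (its x, y, z), about 70 g, all three bars alike. Origin at the centre of its underside; x along its length, z up.
- bar3_a (a point): Middle of the end face of bar3 at its +x end (35 mm from its centre, 11 mm above its underside).
- bar3_b (a point): Middle of the end face of bar3 at its -x end (35 mm from its centre, 11 mm above its underside).
- bowl: Small loose steel bowl, 70 mm across, 32 mm high, to be left alone. Origin at the centre of its underside.
- tape: Loose roll of clear tape lying flat, 56 mm across, 24 mm high, to be left alone. Origin at the centre of its underside.
- block: Loose uncut block of the same soap, far bigger than the bars: 110 x 50 x 45 mm (its x, y, z), to be left alone. Origin at the centre of its underside.
- stamp: Loose wooden hand stamp, foot 50 x 30 mm, 63 mm high, to be left alone. Origin at the centre of its underside.
- jar: Loose glass jar with a lid, 60 mm across, 75 mm high, to be left alone. Origin at the centre of its underside.
- glue: Loose white bottle, 48 mm across, 120 mm high, to be left alone. Origin at the centre of its underside.

How it is judged (in metres and radians):
At the end, for the whole second after the job is handed in: Both end-face middles of each of the three bars lie inside the tray: behind the mouth plane and within the three walls; no end is more than 25 mm up (so no bar lies on another or stands on end); all bars are at rest (under 20 mm/s) (y of bar1_a in the frame of tray between -0.068 and 0.065 m and x of bar1_a in the frame of tray between -0.123 and 0.123 m and height (world z) of each of bar1_a, bar1_b, bar2_a, bar2_b, bar3_a, bar3_b below 0.025 m and y of bar1_b in the frame of tray between -0.068 and 0.065 m and x of bar1_b in the frame of tray between -0.123 and 0.123 m and linear speed of each of bar1, bar2, bar3 below 0.02 m/s and y of bar2_a in the frame of tray between -0.068 and 0.065 m and x of bar2_a in the frame of tray between -0.123 and 0.123 m and y of bar2_b in the frame of tray between -0.068 and 0.065 m and x of bar2_b in the frame of tray between -0.123 and 0.123 m and y of bar3_a in the frame of tray between -0.068 and 0.065 m and x of bar3_a in the frame of tray between -0.123 and 0.123 m and y of bar3_b in the frame of tray between -0.068 and 0.065 m and x of bar3_b in the frame of tray between -0.123 and 0.123 m); the robot touches nothing.
It fails at once if a bar is lifted clear of the table (both ends raised by more than about 15 mm) (height (world z) of each of bar1_a, bar1_b above 0.026 m or height (world z) of each of bar2_a, bar2_b above 0.026 m or height (world z) of each of bar3_a, bar3_b above 0.026 m).
It fails at once if the soap block, bowl, tape roll, stamp, jar or bottle is moved by more than 20 mm (distance of any of bowl, tape, block, stamp, jar, glue from where it was at the start of the episode above 0.02 m).
It also fails if it takes over 72 s, if anything falls off the work surface, if the arm or the gripper's body presses on something with over 40 N, if the wrist force passes 120 N, or if a joint passes its speed limit or range.

ROBOT

A 6-joint arm with a two-finger parallel gripper is mounted at the origin on the work surface. World frame = base frame: x ahead of the robot, y to its left, z up, the work surface at z = 0. Lengths are in m, angles in degrees, forces in N, time in s.
With the tool pointing down it reaches from about 0.325 to 0.775 m from the base axis. Payload 5.5 kg.
Tool frame: the origin (TCP) lies midway between the tips of the shut fingers; the grasp point (between the pads) lies 19 mm behind it (manip.pinch_z is the z of the grasp point in the tool frame, in m); z points along the fingers, y is the direction in which the jaws open and shut (so a half turn about z gives the same grasp; the last joint's range is limited). The gripper opens to 85 mm and grips with 20 to 120 N. Pads are 22 mm wide; open, the fingers measure 114 mm over their backs; the gripper's body (76 mm by 85 mm) begins 54 mm behind the grasp point. The pads swing forward as they close: fully open they stand 13 mm farther back than shut.
Start: joints at [-69.654, 5.22, 70.514, -0, 104.267, -3.249], TCP at [0.24, -0.55, 0.231] pointing down, gripper open.
Joint ranges: [-164.24, 164.24], [-49.07, 125.15], [9.68, 141.18], [-86.29, 266.29], [3.28, 154.24], [-151.56, 151.56]. Speed limits (degrees/s): [147.25, 147.25, 172.46, 180, 180, 180].

INTERFACE

Orientations are given as [roll, pitch, yaw] about the fixed x, y, z axes, in that order (R = Rz(yaw) Ry(pitch) Rx(roll)).
In Python, from bench import manip, vision, workorder, spotter gives the robot as it stands.
- The arm moves only by the tool send_rows, never from a script. Its arguments are lists of equal length, an entry for each row: "twist": the turn, a rotation vector about the tool's x, y, z in rad, a list of three; "linear": the shift along the tool's x, y, z in m, a list of three; "fingers": the closure, from -1 (fully open) to 1 (shut). A call has 1 to 12 rows; each row shifts and turns the commanded pose from where the row before left it, along the tool's axes as they then stand; what a row does not reach is not made up. A row lasts 1/8 s, in which the tool goes at most 62.5 mm and 10.7 degrees, less where a joint would pass 70% of its speed; a pose out of reach is approached as far as the arm can. A call is refused whole if a number of a shift passes 0.0625 or a number of a turn 0.188, either way. A call with a gripper value outside its range is refused whole. The fingers move at their own pace and stop on an object; the grip force is fixed at half the most. Time passes only in rows, so rows that do not move let the fingers close. It gives the time, the measured TCP pose, the force and the opening at its end, in the units of the state.
- manip.sense(): the state, without advancing time (a new reading comes with each control period).
- vision.get_image(name): name is "scene" or "top" or "wrist"; returns the picture (480x640x3 uint8, red, green, blue); there is no depth.
- vision.camera_info(name): a dict with "fx", "fy", "cx", "cy" (pixels), "rvec" (rotation vector, rad) and "tvec" (3), from world to camera coordinates, as OpenCV has them. Camera axes: x right, y down, z forward; pixel columns grow to the right and rows downward; lengths in m; the calibration is good to about 2 mm. A picture is of the moment at which its call begins: read the wrist's pose just before it. camera_info takes no time and is no camera call; for the wrist camera it gives the pose at the moment of the call.
- workorder.finish_job(): hands the job in, once; it reports no verdict.
Trained networks look in the newest picture that a camera, given by its name, has taken for a name from the list of things; names that differ only in an ending like _2 or _b are one class to them, and where a whole thing is asked for, a point or a joint stands for the part that bears it (a point fixed in the world has none). Each returns a list of dicts, best first, with "p" (0 to 1); they miss things now and then, are a little off and sometimes report something else, mostly with a low value. They report only what shows in the picture. A call takes as long as a camera call.
- spotter.look_for(camera, query): "bbox" ([left, top, right, bottom] in pixels, round what is visible of it).
- spotter.landmark_of(camera, query): "xy" ([column, row] in pixels: a listed point, or the origin of a listed thing).
The state is a dict: "clock": time; "joints": joint angles; "joint_velocities": joint speeds; "tau": joint torques, N m; "ee_pos": TCP position; "tool_rot": TCP orientation; "wrist_force": force on the tool from outside, world axes, zero at the start; "wrist_torque": the same for the moment, N m; "finger_gap": finger opening in m.
Only numpy, scipy, OpenCV 4.12 (cv2) and the standard library are available. Lean on these libraries where they do the work, as an engineer would, in place of code of your own. Each camera call takes 0.05 s, during which the arm holds its last target.

## Working session

There is one attempt and no reset: what is moved stays moved. The work goes in short steps, Python scripts to look and compute and a tool call to move; the robot and the scene stay as the last step left them, time stands still between calls to the robot, and variables do not carry over. Pictures are saved under pics/ and viewed, and the job is handed in when it is done.

Besides the shell and the picture viewer there is one more tool, called after "Emit:" as a command line: name --argument value ..., lists and objects as JSON in quotes. send_rows: Moves the arm, as the interface text tells. Its arguments: {"type":"object","properties":{"twist":{"type":"array"},"linear":{"type":"array"},"fingers":{"type":"array"}},"required":["twist","linear","fingers"]}

```bash
ls; mkdir -p pics; python3 - <<'E'
from bench import manip, vision, workorder, spotter
import cv2
print(manip.sense())
for c in ["scene","top"]:
    im=vision.get_image(c); cv2.imwrite(f"pics/{c}0.png",im[:,:,::-1])
    print(c,vision.camera_info(c))
for q in ["tray","bar1","block","bowl","tape","stamp","jar","glue"]:
    print(q,spotter.landmark_of("top",q)[:4])
print(manip.sense()["clock"])
E
```

```text
pics
{'clock': 0.0, 'joints': array([-6.96555220e+01,  5.26256647e+00,  7.05826154e+01, -1.47386787e-03,
        1.04267900e+02, -3.25019205e+00]), 'joint_velocities': array([ 0.02372643, -0.06124551, -0.0820342 , -0.01737427,  0.12290248,
        0.11537813]), 'tau': array([ 4.59697676e-04, -4.58733380e+01, -4.18017626e+01, -4.06598183e-04,
        1.15417907e-02,  2.92807067e-05]), 'ee_pos': array([ 0.24003182, -0.54957423,  0.2301493 ]), 'tool_rot': array([-1.79887019e+02, -4.98449209e-03,  2.35943033e+01]), 'wrist_force': array([ 0.06539774,  0.40403831, -0.41140169]), 'wrist_torque': array([ 0.02910325,  0.04813432, -0.00187555]), 'finger_gap': 0.08550255188127674}
scene {'fx': 446.0115333231976, 'fy': 446.0115333231976, 'cx': 316.75436047845983, 'cy': 238.78308315814184, 'rvec': array([ 2.40814035,  0.56615749, -0.21632126]), 'tvec': array([-0.48718802, -0.15353485,  1.19051712])}
top {'fx': 480.15113564607685, 'fy': 480.15113564607685, 'cx': 328.497610648958, 'cy': 237.1443303214658, 'rvec': array([ 2.12415372, -2.14688843,  0.19462098]), 'tvec': array([-0.01680509,  0.55029763,  0.92122423])}
tray [{'xy': [427.7, 234.7], 'p': 0.79}, {'xy': [532.4, 327.4], 'p': 0.59}]
bar1 [{'xy': [320.9, 280.5], 'p': 0.77}, {'xy': [327.7, 203.5], 'p': 0.56}, {'xy': [231.9, 249.1], 'p': 0.56}]
block [{'xy': [134.5, 228.6], 'p': 0.9}]
bowl [{'xy': [234.0, 186.4], 'p': 0.62}]
tape [{'xy': [261.3, 307.9], 'p': 0.55}]
stamp [{'xy': [302.8, 150.8], 'p': 0.61}]
jar [{'xy': [156.7, 311.8], 'p': 0.84}]
glue [{'xy': [531.4, 326.7], 'p': 0.92}]
0.5
```

View pics/top0.png

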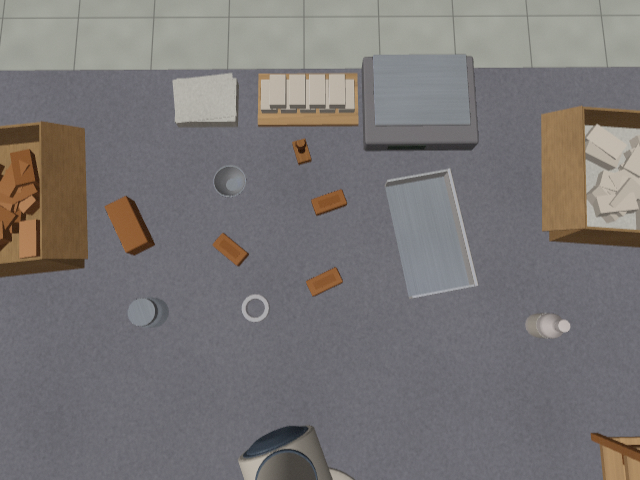

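View pics/scene0.png

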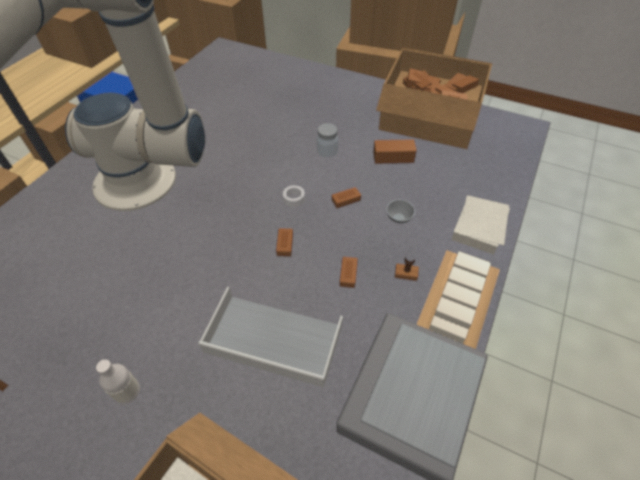

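```bash
cat > h.py <<'E'
from bench import manip, vision, workorder, spotter
import numpy as np, cv2
def cam(c):
    i=vision.camera_info(c)
    K=np.array([[i["fx"],0,i["cx"]],[0,i["fy"],i["cy"]],[0,0,1.]])
    return K,cv2.Rodrigues(np.array(i["rvec"]))[0],np.array(i["tvec"])
def back(c,uv,z):
    K,R,t=cam(c)
    d=R.T@np.linalg.inv(K)@np.array([uv[0],uv[1],1.]); o=-R.T@t
    return o+d*(z-o[2])/d[2]
def proj(c,p):
    K,R,t=cam(c); q=K@(R@np.array(p,float)+t); return q[:2]/q[2]
E
python3 - <<'E'
from h import *
np.set_printoptions(precision=4,suppress=True)
for c in ["scene","top"]:
    K,R,t=cam(c); print(c,"campos",-R.T@t, "base",proj(c,[0,0,0]),"tcp",proj(c,[.24,-.55,.231]))
P={"tray":[427.7,234.7],"b1":[320.9,280.5],"b2":[327.7,203.5],"b3":[231.9,249.1],"block":[134.5,228.6],"bowl":[234,186.4],"tape":[261,308],"stamp":[302.8,150.8],"jar":[156.7,311.8],"glue":[531,327]}
for k,v in P.items(): print(k,back("top",v,0))
print("tray corners top rim", [back("top",v,0.04)[:2] for v in [(387,183),(451,170),(477,286),(412,298)]])
# bar contours
im=cv2.imread("pics/top0.png"); hsv=cv2.cvtColor(im,cv2.COLOR_BGR2HSV)
m=cv2.inRange(hsv,(3,110,40),(20,255,255))
for c in cv2.findContours(m,cv2.RETR_EXTERNAL,cv2.CHAIN_APPROX_NONE)[0]:
    if cv2.contourArea(c)>150 and 100<c[:,0,0].mean()<400:
        w=np.array([back("top",p,0.015)[:2] for p in c[:,0]],np.float32)
        r=cv2.minAreaRect(w); print(c[:,0].mean(0),r[0],r[1],r[2], cv2.boxPoints(r).round(3).tolist())
E
```

```text
scene campos [ 0.834  -0.5523  0.8232] base [134.2358 181.2633] tcp [-50.6824 356.3938]
top campos [ 0.3839 -0.0127  1.0021] base [319.7386 523.9649] tcp [673.7024 411.4849]
tray [ 0.5616 -0.2339  0.    ]
b1 [ 0.4668 -0.0063  0.    ]
b2 [ 0.6316 -0.0223  0.    ]
b3 [0.5348 0.1805 0.    ]
block [0.5808 0.3875 0.    ]
bowl [0.6714 0.1792 0.    ]
tape [0.4114 0.1178 0.    ]
stamp [0.7505 0.0308 0.    ]
jar [0.406  0.3319 0.    ]
glue [ 0.3665 -0.4379  0.    ]
tray corners top rim [array([ 0.6644, -0.1455]), array([ 0.6913, -0.2803]), array([ 0.4491, -0.3192]), array([ 0.4267, -0.1878])]
[323.8864 281.2841] (0.4638543128967285, -0.012502450495958328) (0.03509701415896416, 0.06903818249702454) 25.02090072631836 [[0.43299999833106995, 0.010999999940395355], [0.46299999952316284, -0.050999999046325684], [0.49399998784065247, -0.035999998450279236], [0.4650000035762787, 0.026000000536441803]]
[230.027  249.1351] (0.5325993895530701, 0.1818152368068695) (0.07185843586921692, 0.03392588719725609) 50.46366882324219 [[0.4970000088214874, 0.16500000655651093], [0.5230000019073486, 0.1430000066757
[... 288 characters left out ...]
8664855957], [0.6539999842643738, 0.39500001072883606], [0.6269999742507935, 0.4490000009536743]]
[328.5455 201.8864] (0.6317911148071289, -0.02390625700354576) (0.03649798408150673, 0.06976998597383499) 19.180339813232422 [[0.6029999852180481, 0.003000000026077032], [0.6259999871253967, -0.06300000101327896], [0.6600000262260437, -0.050999999046325684], [0.6380000114440918, 0.014999999664723873]]
[301.1818 151.0455] (0.745025634765625, 0.033565014600753784) (0.05227833613753319, 0.029288630932569504) 16.101110458374023 [[0.7160000205039978, 0.03999999910593033], [0.7239999771118164, 0.012000000104308128], [0.7739999890327454, 0.027000000700354576], [0.765999972820282, 0.054999999701976776]]
```

Emit:
send_rows --twist '[[0,0,-0.167],[0,0,-0.167],[0,0,-0.167],[0,0,-0.167],[0,0,-0.167],[0,0,-0.167],[0,0,-0.167],[0,0,-0.155],[0,0,0]]' --linear '[[0,0,0],[0,0,0],[0,0,0],[0,0,0],[0,0,0],[0,0,0],[0,0,0],[0,0,0],[0,0,0]]' --fingers '[1,1,1,1,1,1,1,1,1]'

```text
clock: 1.62
ee_pos: [0.2402, -0.5499, 0.2313]
tool_rot: [180.0, 0.0, 99.4]
wrist_force: [0.4, -0.6, -0.6]
finger_gap: -0.0
```

```bash
cat >> h.py <<'E'
np.set_printoptions(precision=4,suppress=True)
PSI=np.radians(9.7); O=np.array([0.5575,-0.231]); M=np.array([[np.cos(PSI),np.sin(PSI)],[-np.sin(PSI),np.cos(PSI)]])
def tr(p): return M@(np.array(p[:2])-O)
def st():
    s=manip.sense(); print("t",round(s["clock"],2),"pos",s["ee_pos"],"rot",s["tool_rot"],"tray",tr(s["ee_pos"]),"F",s["wrist_force"],"gap",s["finger_gap"])
def bars(name=None):
    im=vision.get_image("top")[:,:,::-1].copy()
    if name: cv2.imwrite(f"pics/{name}.png",im)
    m=cv2.inRange(cv2.cvtColor(im,cv2.COLOR_BGR2HSV),(3,110,40),(20,255,255))
    for c in cv2.findContours(m,cv2.RETR_EXTERNAL,cv2.CHAIN_APPROX_NONE)[0]:
        a=cv2.contourArea(c)
        if a>100 and 180<c[:,0,0].mean()<490 and c[:,0,1].mean()>130 and c[:,0,1].mean()<330:
            w=np.array([tr(back("top",p,0.015)) for p in c[:,0]],np.float32)
            r=cv2.minAreaRect(w); b=cv2.boxPoints(r); e=b[1]-b[0]; f=b[2]-b[1]
            if np.linalg.norm(f)>np.linalg.norm(e): e=f
            print("px",c[:,0].mean(0).round(),"tray xy",np.array(r[0]),"size",np.array(r[1]),"axis deg",np.degrees(np.arctan2(e[1],e[0]))%180,"corners",b.round(3).tolist())
E
python3 - <<'E'
from h import *
st(); bars("top1")
for k,uv,z in [("tape",(255,308),.02),("bowl",(230,182),.032),("jar",(142,312),.075)]: print(k,back("top",uv,z),tr(back("top",uv,z)))
E
```

```text
t 1.62 pos [ 0.2402 -0.5499  0.2313] rot [179.9984   0.0043  99.3772] tray [-0.3665 -0.2608] F [ 0.4254 -0.5813 -0.6011] gap -1.574998242803887e-05
px [324. 281.] tray xy [-0.0559  0.231 ] size [0.0349 0.0689] axis deg 106.15537 corners [[-0.0820000022649765, 0.2590000033378601], [-0.06300000101327896, 0.19300000369548798], [-0.029999999329447746, 0.2029999941587448], [-0.04899999871850014, 0.26899999380111694]]
px [230. 249.] tray xy [0.045  0.4111] size [0.0719 0.0339] axis deg 40.76364 corners [[0.007000000216066837, 0.4000000059604645], [0.028999999165534973, 0.375], [0.08299999684095383, 0.421999990940094], [0.061000000685453415, 0.44699999690055847]]
px [329. 202.] tray xy [0.1083 0.1916] size [0.0363 0.0697] axis deg 98.74169 corners [[0.08500000089406967, 0.22300000488758087], [0.09600000083446503, 0.15399999916553497], [0.13199999928474426, 0.1599999964237213], [0.12099999934434891, 0.2290000021457672]]
px [301. 151.] tray xy [0.2289 0.2291] size [0.0513 0.0293] axis deg 6.401102 corners [[0.20200000703334808, 0.2409999966621399], [0.20499999821186066, 0.21199999749660492], [0.25600001215934753, 0.21699999272823334], [0.2529999911785126, 0.24699999392032623]]
tape [0.411  0.1273 0.02  ] [-0.0841  0.3779]
bowl [0.6718 0.1816 0.032 ] [0.1822 0.3875]
jar [0.4043 0.334  0.075 ] [-0.0558  0.5827]
```

Emit:
send_rows --twist '[[0,0,0],[0,0,0],[0,0,0],[0,0,0],[0,0,0],[0,0,0],[0,0,0],[0,0,0],[0,0,0],[0,0,0],[0,0,0],[0,0,0]]' --linear '[[0.0477,0.0257,0],[0.0477,0.0257,0],[0.0477,0.0257,0],[0.0477,0.0257,0],[0.0477,0.0257,0],[0.0477,0.0257,0],[0.0477,0.0257,0],[0.0477,0.0257,0],[0.0477,0.0257,0],[0.0477,0.0257,0],[0.0477,0.0257,0],[0.0477,0.0257,0]]' --fingers '[1,1,1,1,1,1,1,1,1,1,1,1]'

```text
clock: 3.18
ee_pos: [0.4507, 0.0673, 0.2316]
tool_rot: [179.9, 0.0, 99.3]
wrist_force: [1.3, -0.2, 0.1]
finger_gap: 0.0002
```

```bash
python3 -c "
from h import *
st()"
```

```text
t 3.17 pos [0.4507 0.0673 0.2316] rot [179.9357   0.0153  99.2689] tray [-0.0551  0.312 ] F [ 1.2698 -0.1647  0.1338] gap 0.00024965539874139233
```

Emit:
send_rows --twist '[[0,0,0],[0,0,0],[0,0,0],[0,0,0],[0,0,0],[0,0,0],[0,0,0],[0,0,0]]' --linear '[[0,0,0.045],[0,0,0.045],[0,0,0.045],[0,0,0.04],[0,0,0.028],[0,0,0.014],[0,0,0.007],[0,0,0]]' --fingers '[1,1,1,1,1,1,1,1]'

```text
clock: 4.18
ee_pos: [0.4508, 0.0655, 0.0079]
tool_rot: [179.9, 0.0, 99.4]
wrist_force: [-0.6, 0.2, 0.5]
finger_gap: 0.0001
```

Emit:
send_rows --twist '[[0,0,0],[0,0,0],[0,0,0],[0,0,0],[0,0,0],[0,0,0],[0,0,0],[0,0,0]]' --linear '[[-0.01,0,0],[-0.01,0,0],[-0.01,0,0],[-0.01,0,0],[-0.01,0,0],[-0.01,0,0],[-0.01,0,0],[-0.01,0,0]]' --fingers '[1,1,1,1,1,1,1,1]'

```text
clock: 5.18
ee_pos: [0.4636, -0.0141, 0.0073]
tool_rot: [180.0, 0.0, 99.5]
wrist_force: [1.3, 0.4, -0.6]
finger_gap: -0.0002
```

```bash
python3 -c "
from h import *
st(); bars('top2')"
```

```text
t 5.17 pos [ 0.4636 -0.0141  0.0073] rot [179.999    0.0005  99.455 ] tray [-0.056   0.2296] F [ 1.3399  0.4308 -0.5655] gap -0.00019375450106921807
px [230. 249.] tray xy [0.0451 0.4112] size [0.0721 0.0339] axis deg 40.76364 corners [[0.007000000216066837, 0.4000000059604645], [0.028999999165534973, 0.375], [0.08299999684095383, 0.421999990940094], [0.061000000685453415, 0.4480000138282776]]
px [329. 202.] tray xy [0.108  0.1916] size [0.0363 0.0697] axis deg 99.38743 corners [[0.08399999886751175, 0.22300000488758087], [0.09600000083446503, 0.15399999916553497], [0.13199999928474426, 0.1599999964237213], [0.11999999731779099, 0.2290000021457672]]
px [301. 151.] tray xy [0.2294 0.2292] size [0.0523 0.0293] axis deg 6.4011025 corners [[0.20200000703334808, 0.2409999966621399], [0.20499999821186066, 0.21199999749660492], [0.25699999928474426, 0.21799999475479126], [0.2540000081062317, 0.24699999392032623]]
```

View pics/top2.png

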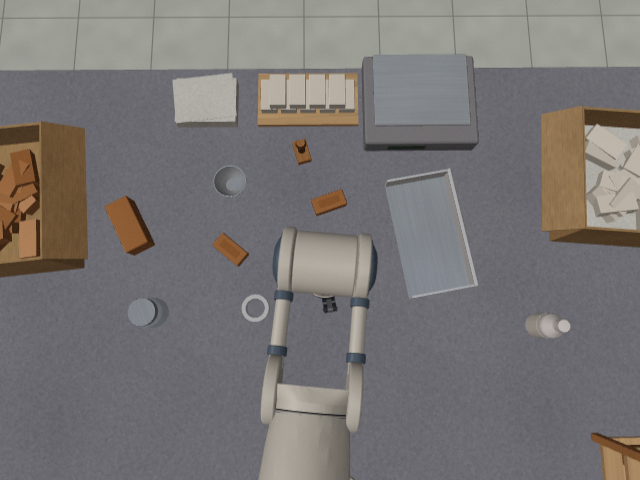

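```bash
python3 -c "
from h import *
for c in ['scene','wrist']: cv2.imwrite('pics/%s3.png'%c,vision.get_image(c)[:,:,::-1])"
```

```text
(no output)
```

View pics/scene3.png

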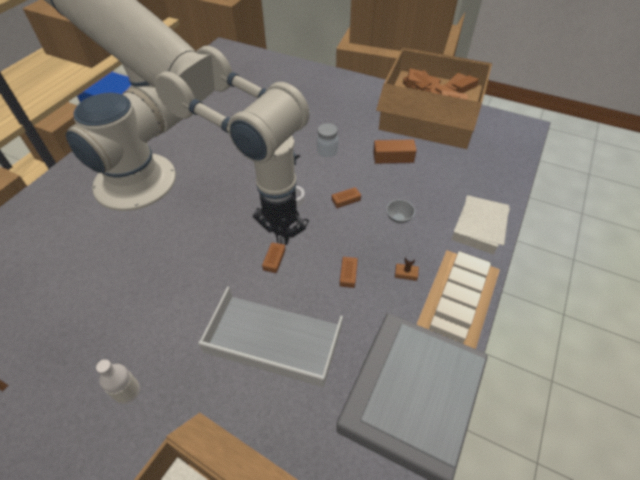

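View pics/wrist3.png

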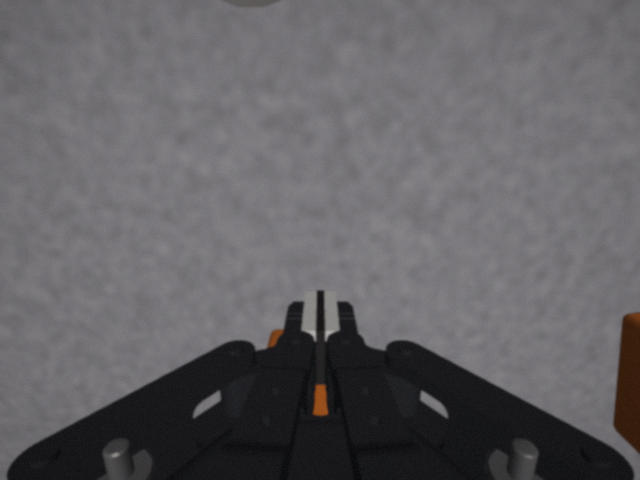

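```bash
cat >> h.py <<'E'
from scipy.optimize import minimize
def fitbars(cams=("scene",),name=None):
    for cn in cams:
        im=vision.get_image(cn)[:,:,::-1].copy()
        if name: cv2.imwrite(f"pics/{name}_{cn}.png",im)
        m=cv2.inRange(cv2.cvtColor(im,cv2.COLOR_BGR2HSV),(3,110,40),(20,255,255))
        K,R,t=cam(cn)
        MT=M.T
        for c in cv2.findContours(m,cv2.RETR_EXTERNAL,cv2.CHAIN_APPROX_NONE)[0]:
            if cv2.contourArea(c)<80: continue
            ctr=c[:,0].mean(0); p0=tr(back(cn,ctr,0.012))
            if not(-.13<p0[0]<.16 and -.1<p0[1]<.5): continue
            mm=np.zeros(m.shape,np.uint8); cv2.drawContours(mm,[c],-1,255,-1)
            x0,y0=(ctr-50).astype(int); S=4
            sub=cv2.warpAffine(mm,np.float32([[S,0,-S*x0],[0,S,-S*y0]]),(400,400))>127
            def hull(q):
                ca,sa=np.cos(q[2]),np.sin(q[2]); P=[]
                for a in(-.035,.035):
                    for b in(-.0175,.0175):
                        xy=MT@np.array([q[0]+a*ca-b*sa,q[1]+a*sa+b*ca])+O
                        for z in(0,.022): P.append([*xy,z])
                u=(K@(R@np.array(P).T+t[:,None])); u=(u[:2]/u[2]).T
                return cv2.convexHull(((u-[x0,y0])*S).astype(np.float32))
            def cost(q):
                k=np.zeros((400,400),np.uint8); cv2.fillConvexPoly(k,np.round(hull(q)*16).astype(np.int32),1,shift=4)
                k=k>0; return 1-(k&sub).sum()/max(1,(k|sub).sum())
            best=None
            for a in np.radians(np.arange(0,180,30)):
                r=minimize(cost,[*p0,a],method="Nelder-Mead",options=dict(initial_simplex=[[*p0,a],[p0[0]+.01,p0[1],a],[p0[0],p0[1]+.01,a],[*p0,a+.3]],maxiter=120))
                if best is None or r.fun<best.fun: best=r
            q=best.x; e=.035*np.array([np.cos(q[2]),np.sin(q[2])])
            print(cn,"px",ctr.round(),"tray",q[:2],"axis",round(np.degrees(q[2])%180,1),"ends",q[:2]+e,q[:2]-e,"iou",round(1-best.fun,2))
E
python3 -c "
from h import *
fitbars(('scene','top'))"
```

```text
scene px [348. 271.] tray [0.11   0.1961] axis 99.9 ends [0.104  0.2306] [0.116  0.1616] iou 0.8
scene px [273. 257.] tray [-0.0622  0.186 ] axis 98.9 ends [-0.0676  0.2206] [-0.0568  0.1514] iou 0.79
scene px [346. 197.] tray [0.0483 0.4149] axis 52.0 ends [0.0699 0.4425] [0.0268 0.3873] iou 0.72
top px [230. 249.] tray [0.0455 0.4115] axis 40.5 ends [0.0721 0.4342] [0.0189 0.3887] iou 0.92
top px [329. 202.] tray [0.1084 0.1916] axis 97.5 ends [0.1038 0.2263] [0.113  0.1569] iou 0.88
```

Emit:
send_rows --twist '[[0,0,0],[0,0,0],[0,0,0],[0,0,0],[0,0,0],[0,0,0],[0,0,0],[0,0,0]]' --linear '[[-0.012,-0.0005,0],[-0.012,-0.0005,0],[-0.012,-0.0005,0],[-0.012,-0.0005,0],[-0.012,-0.0005,0],[-0.012,-0.0005,0],[-0.012,-0.0005,0],[-0.012,-0.0005,0]]' --fingers '[1,1,1,1,1,1,1,1]'

```text
clock: 6.42
ee_pos: [0.4754, -0.1097, 0.0073]
tool_rot: [-180.0, -0.0, 99.5]
wrist_force: [0.5, -0.2, -0.1]
finger_gap: 0.0001
```

```bash
python3 -c "
from h import *
st();fitbars(('scene',),'p4')"
```

```text
t 6.42 pos [ 0.4754 -0.1097  0.0073] rot [-179.9981   -0.0003   99.4526] tray [-0.0605  0.1334] F [ 0.503  -0.2143 -0.1248] gap 0.00013190343246487725
scene px [255. 290.] tray [-0.0685  0.0936] axis 95.5 ends [-0.0719  0.1284] [-0.0652  0.0587] iou 0.77
scene px [348. 272.] tray [0.1095 0.1964] axis 99.7 ends [0.1036 0.2309] [0.1154 0.1619] iou 0.8
scene px [346. 197.] tray [0.0496 0.4152] axis 52.1 ends [0.0711 0.4428] [0.0281 0.3876] iou 0.73
```

View pics/p4_scene.png

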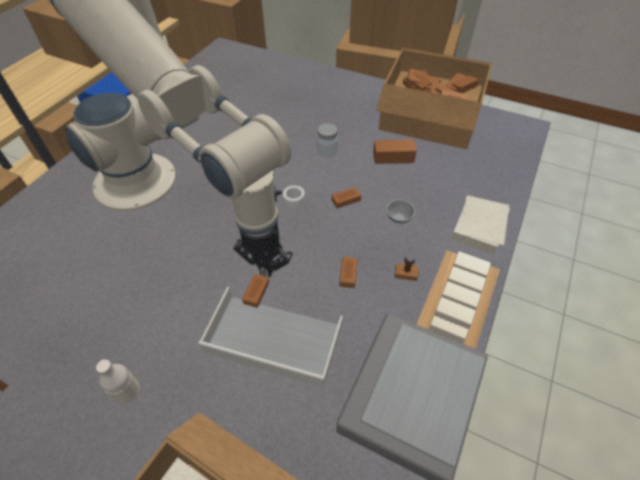

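Emit:
send_rows --twist '[[0,0,0],[0,0,0],[0,0,0],[0,0,0],[0,0,0],[0,0,0],[0,0,0],[0,0,0],[0,0,0],[0,0,0]]' --linear '[[-0.012,0,0],[-0.012,0,0],[-0.012,0,0],[-0.012,0,0],[-0.012,0,0],[-0.012,0,0],[-0.012,0,0],[-0.008,0,0],[-0.006,0,0],[0,0,0]]' --fingers '[1,1,1,1,1,1,1,1,1,1]'

```text
clock: 7.72
ee_pos: [0.4914, -0.2059, 0.0073]
tool_rot: [-180.0, 0.0, 99.4]
wrist_force: [-0.9, 0.0, 0.7]
finger_gap: -0.0
```

Emit:
send_rows --twist '[[0,0,0],[0,0,0],[0,0,0],[0,0,0],[0,0,0]]' --linear '[[0.015,0,0],[0.025,0,0],[0,0,-0.03],[0,0,-0.05],[0,0,-0.03]]' --fingers '[1,1,1,1,1]'

```text
clock: 8.35
ee_pos: [0.4853, -0.1649, 0.1201]
tool_rot: [179.8, 0.1, 99.5]
wrist_force: [1.0, -0.3, -1.1]
finger_gap: 0.0
```

```bash
python3 -c "
from h import *
st();fitbars(('scene',),'p5')"
```

```text
t 8.35 pos [ 0.4853 -0.1649  0.1201] rot [179.848    0.0707  99.5227] tray [-0.06    0.0773] F [ 0.9509 -0.2619 -1.0598] gap 1.0393340581897715e-05
scene px [234. 329.] tray [-0.0753 -0.0062] axis 87.6 ends [-0.0739  0.0288] [-0.0768 -0.0411] iou 0.74
scene px [348. 272.] tray [0.1098 0.1964] axis 99.2 ends [0.1042 0.2309] [0.1154 0.1618] iou 0.81
scene px [346. 197.] tray [0.0482 0.4132] axis 52.1 ends [0.0697 0.4408] [0.0267 0.3855] iou 0.72
```

View pics/p5_scene.png

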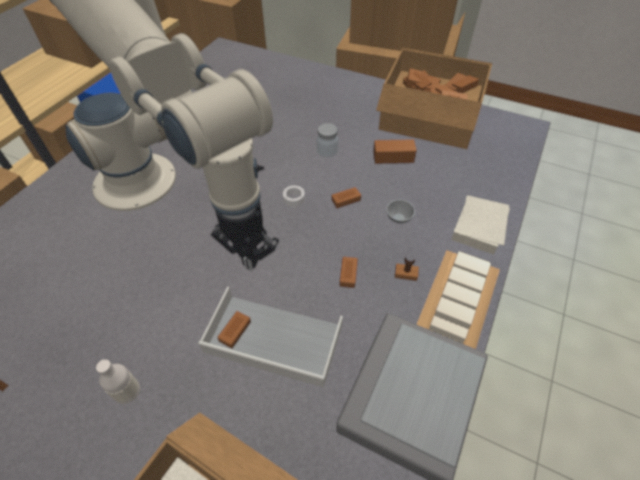

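Emit:
send_rows --twist '[[0,0,0],[0,0,0],[0,0,0],[0,0,0],[0,0,0],[0,0,0],[0,0,0.12],[0,0,0],[0,0,0]]' --linear '[[0.0325,0.0295,0],[0.0325,0.0295,0],[0.0325,0.0295,0],[0.0325,0.0295,0],[0.0325,0.0295,0],[0.0325,0.0295,0],[0,0,0],[0,0,0.03],[0,0,0.03]]' --fingers '[1,1,1,1,1,1,1,1,1]'

```text
clock: 9.52
ee_pos: [0.6269, 0.0569, 0.0565]
tool_rot: [180.0, -0.0, 92.7]
wrist_force: [0.1, 0.3, -0.2]
finger_gap: 0.0002
```

```bash
python3 -c "
from h import *
st();fitbars(('scene',),'p6')"
```

```text
t 9.53 pos [0.6269 0.0569 0.0565] rot [179.9774  -0.0148  92.653 ] tray [0.117 0.272] F [ 0.0684  0.3112 -0.1656] gap 0.00016753834790585127
scene px [234. 329.] tray [-0.0753 -0.0056] axis 86.7 ends [-0.0733  0.0293] [-0.0773 -0.0406] iou 0.74
scene px [348. 272.] tray [0.1101 0.1966] axis 100.4 ends [0.1038 0.231 ] [0.1164 0.1621] iou 0.8
```

View pics/p6_scene.png

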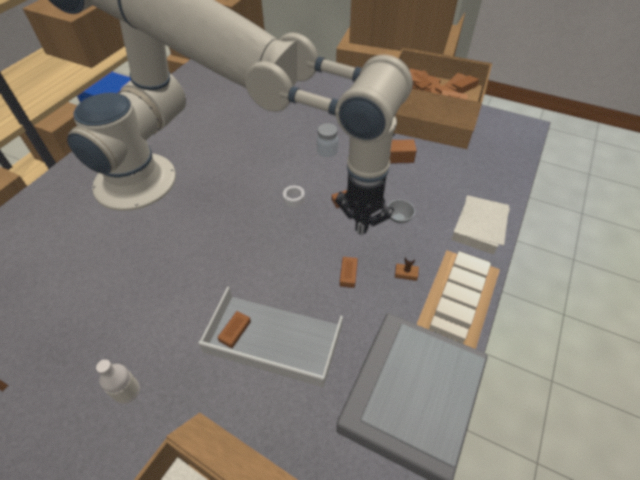

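Emit:
send_rows --twist '[[0,0,0],[0,0,0],[0,0,0],[0,0,0],[0,0,0],[0,0,0],[0,0,0],[0,0,0],[0,0,0],[0,0,0],[0,0,0]]' --linear '[[0,0,0.025],[0,0,0.016],[0,0,0.008],[0,0,0],[-0.01,0,0],[-0.01,0,0],[-0.01,0,0],[-0.01,0,0],[-0.01,0,0],[-0.01,0,0],[-0.01,0,0]]' --fingers '[1,1,1,1,1,1,1,1,1,1,1]'

```text
clock: 10.95
ee_pos: [0.6306, -0.0152, 0.0083]
tool_rot: [180.0, -0.0, 92.6]
wrist_force: [0.9, 1.3, 0.3]
finger_gap: -0.0
```

```bash
python3 -c "
from h import *
st();fitbars(('scene',),'p7')"
```

```text
t 10.95 pos [ 0.6306 -0.0152  0.0083] rot [179.9981  -0.0028  92.579 ] tray [0.1084 0.2004] F [0.8665 1.3206 0.3461] gap -3.9965131839982576e-05
scene px [234. 329.] tray [-0.0751 -0.0067] axis 87.5 ends [-0.0766 -0.0416] [-0.0735  0.0283] iou 0.74
scene px [340. 284.] tray [0.1006 0.1586] axis 96.5 ends [0.0967 0.1934] [0.1046 0.1238] iou 0.81
```

View pics/p7_scene.png

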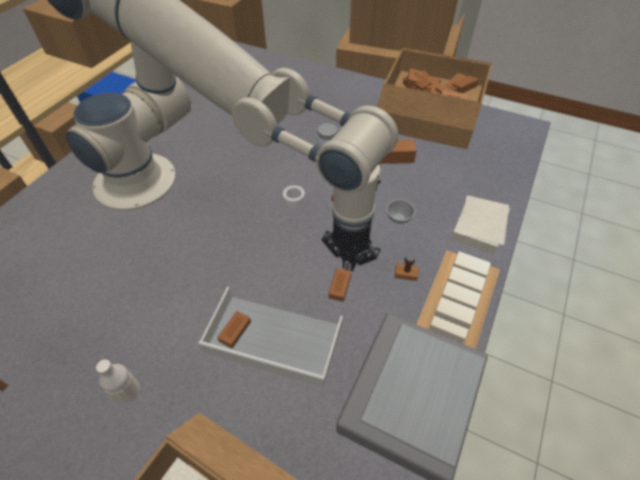

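Emit:
send_rows --twist '[[0,0,0.03],[0,0,0.03],[0,0,0],[0,0,0]]' --linear '[[-0.008,0,0],[-0.008,0,0],[-0.008,0,0],[-0.006,0,0]]' --fingers '[1,1,1,1]'

```text
clock: 11.5
ee_pos: [0.6308, -0.0451, 0.0082]
tool_rot: [-180.0, 0.0, 89.1]
wrist_force: [0.1, 0.0, 0.2]
finger_gap: -0.0
```

```bash
python3 -c "
from h import *
st();fitbars(('scene',),'p8')"
```

```text
t 11.5 pos [ 0.6308 -0.0451  0.0082] rot [-179.9956    0.0017   89.1356] tray [0.1036 0.1709] F [0.0623 0.0027 0.2067] gap -1.6757387316196472e-05
scene px [234. 329.] tray [-0.0757 -0.0063] axis 86.5 ends [-0.0736  0.0286] [-0.0779 -0.0412] iou 0.74
scene px [331. 293.] tray [0.0899 0.1309] axis 88.3 ends [0.091  0.1659] [0.0889 0.0959] iou 0.79
```

View pics/p8_scene.png

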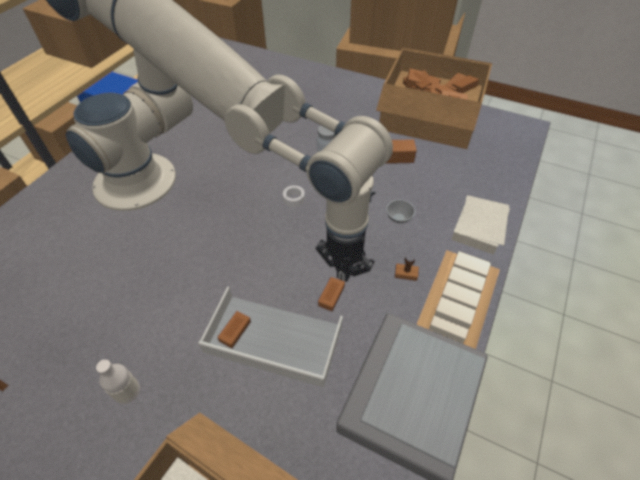

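Emit:
send_rows --twist '[[0,0,0],[0,0,-0.13],[0,0,0],[0,0,0],[0,0,0],[0,0,0],[0,0,0],[0,0,0],[0,0,0]]' --linear '[[0.012,0,0],[0,-0.011,0],[0,0,0],[-0.011,0,0],[-0.011,0,0],[-0.011,0,0],[-0.011,0,0],[-0.011,0,0],[-0.011,0,0]]' --fingers '[1,1,1,1,1,1,1,1,1]'

```text
clock: 12.68
ee_pos: [0.6277, -0.0988, 0.0083]
tool_rot: [-180.0, -0.0, 96.6]
wrist_force: [-0.3, 1.0, 0.8]
finger_gap: 0.0001
```

```bash
python3 -c "
from h import *
st();fitbars(('scene',),'p9')"
```

```text
t 12.68 pos [ 0.6277 -0.0988  0.0083] rot [-179.9994   -0.0025   96.5734] tray [0.0914 0.1185] F [-0.2974  1.0308  0.8098] gap 8.63033185898205e-05
scene px [234. 329.] tray [-0.0753 -0.0062] axis 86.4 ends [-0.0775 -0.0411] [-0.0731  0.0287] iou 0.74
scene px [324. 314.] tray [0.0892 0.0777] axis 91.9 ends [0.0881 0.1126] [0.0904 0.0427] iou 0.8
```

View pics/p9_scene.png

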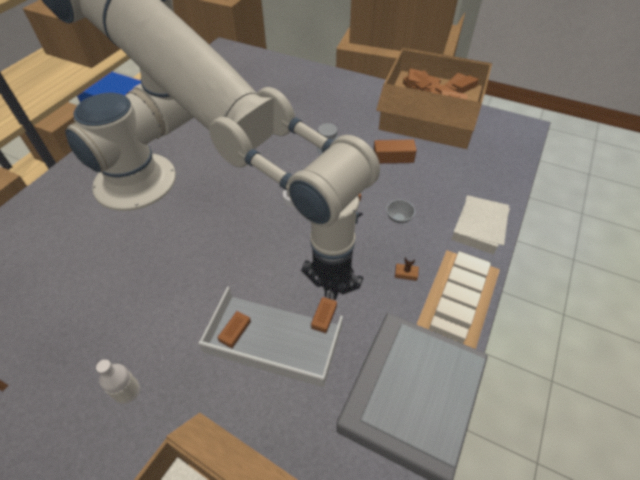

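Emit:
send_rows --twist '[[0,0,0],[0,0,0],[0,0,0],[0,0,0]]' --linear '[[-0.01,-0.001,0],[-0.01,-0.001,0],[-0.01,-0.001,0],[-0.01,0,0]]' --fingers '[1,1,1,1]'

```text
clock: 13.22
ee_pos: [0.6291, -0.1387, 0.0082]
tool_rot: [-180.0, -0.0, 96.6]
wrist_force: [-0.7, -0.8, 0.0]
finger_gap: -0.0003
```

```bash
python3 -c "
from h import *
st();fitbars(('scene',),'p10')"
```

```text
t 13.22 pos [ 0.6291 -0.1387  0.0082] rot [-179.992    -0.0001   96.5863] tray [0.0862 0.0789] F [-0.715  -0.8057  0.0349] gap -0.0002725576912971153
scene px [316. 330.] tray [0.0841 0.0382] axis 91.5 ends [0.0832 0.0732] [0.0851 0.0032] iou 0.8
scene px [234. 329.] tray [-0.0754 -0.0062] axis 86.5 ends [-0.0732  0.0287] [-0.0776 -0.0411] iou 0.74
```

View pics/p10_scene.png

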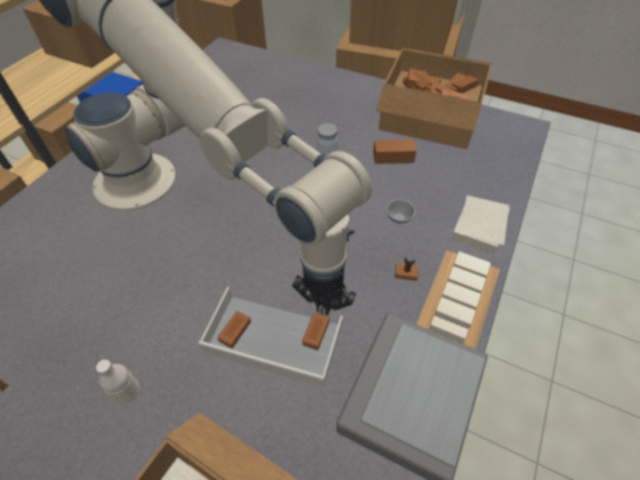

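Emit:
send_rows --twist '[[0,0,0],[0,0,0],[0,0,0]]' --linear '[[-0.007,-0.001,0],[-0.007,-0.001,0],[-0.006,-0.001,0]]' --fingers '[1,1,1]'

```text
clock: 13.65
ee_pos: [0.6285, -0.1586, 0.0083]
tool_rot: [-180.0, -0.0, 96.6]
wrist_force: [-0.5, 0.3, 0.0]
finger_gap: -0.0005
```

Emit:
send_rows --twist '[[0,0,0],[0,0,0],[0,0,0],[0,0,0],[0,0,0]]' --linear '[[-0.007,-0.001,0],[-0.007,-0.001,0],[-0.006,0,0],[-0.005,0,0],[0,0,0]]' --fingers '[1,1,1,1,1]'

```text
clock: 14.28
ee_pos: [0.6295, -0.1838, 0.0083]
tool_rot: [180.0, 0.0, 96.6]
wrist_force: [0.6, -0.3, 0.2]
finger_gap: 0.0001
```

Emit:
send_rows --twist '[[0,0,0],[0,0,0],[0,0,0],[0,0,0]]' --linear '[[0.01,0,0],[0.03,0,0],[0.02,0,-0.03],[0,0,-0.05]]' --fingers '[1,1,1,1]'

```text
clock: 14.78
ee_pos: [0.6208, -0.1207, 0.0864]
tool_rot: [-179.7, -0.2, 96.7]
wrist_force: [1.3, -0.1, 1.5]
finger_gap: -0.0002
```

```bash
python3 -c "
from h import *
st();fitbars(('scene',),'p11')"
```

```text
t 14.78 pos [ 0.6208 -0.1207  0.0864] rot [-179.7088   -0.1526   96.7418] tray [0.081  0.0981] F [ 1.277  -0.1105  1.54  ] gap -0.00023331798181939047
scene px [305. 350.] tray [ 0.0763 -0.0083] axis 92.7 ends [0.0747 0.0267] [ 0.078  -0.0432] iou 0.78
scene px [234. 329.] tray [-0.0753 -0.0057] axis 86.7 ends [-0.0773 -0.0406] [-0.0733  0.0293] iou 0.75
```

View pics/p11_scene.png

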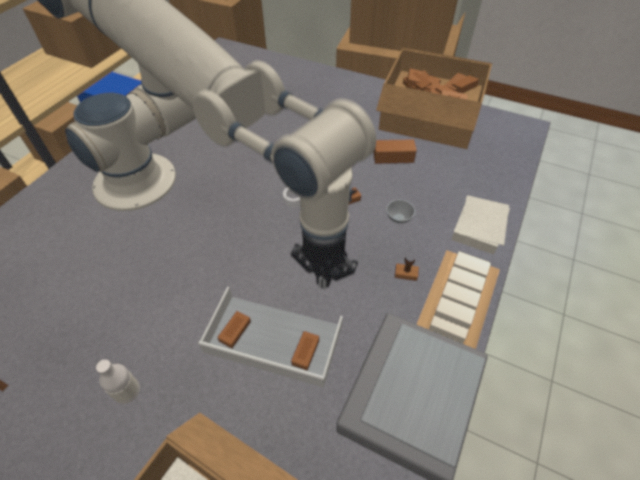

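Emit:
send_rows --twist '[[0,0,-0.052],[0,0,0],[0,0,0],[0,0,0],[0,0,0],[0,0,0],[0,0,0],[0,0,0],[0,0,0],[0,0,0]]' --linear '[[0,0,0],[0.0487,-0.0029,0],[0.0487,-0.0029,0],[0.0487,-0.0029,0],[0.0487,-0.0029,0],[0.0487,-0.0029,0],[0.0487,-0.0029,0],[0.0487,-0.0029,0],[0.0487,-0.0029,0],[0,0,0]]' --fingers '[1,1,1,1,1,1,1,1,1,1]'

```text
clock: 16.08
ee_pos: [0.5332, 0.2603, 0.0883]
tool_rot: [180.0, -0.1, 99.9]
wrist_force: [0.2, -0.3, 0.7]
finger_gap: -0.0001
```

```bash
python3 -c "
from h import *
st();fitbars(('scene',),'p12'); bars('p12t')"
```

```text
t 16.07 pos [0.5332 0.2603 0.0883] rot [179.996   -0.0653  99.8681] tray [0.0589 0.4884] F [ 0.2045 -0.3038  0.6739] gap -9.049697003864783e-05
scene px [305. 350.] tray [ 0.0764 -0.0078] axis 92.1 ends [0.0752 0.0272] [ 0.0777 -0.0427] iou 0.78
scene px [234. 329.] tray [-0.0751 -0.0067] axis 87.5 ends [-0.0736  0.0283] [-0.0766 -0.0416] iou 0.74
scene px [346. 197.] tray [0.048  0.4136] axis 52.8 ends [0.0692 0.4415] [0.0269 0.3857] iou 0.72
px [440. 271.] tray xy [-0.0775 -0.0089] size [0.0714 0.0332] axis deg 79.68969 corners [[-0.10000000149011612, -0.04100000113248825], [-0.06800000369548798, -0.04699999839067459], [-0.054999999701976776, 0.023000000044703484], [-0.08699999749660492, 0.028999999165534973]]
px [230. 249.] tray xy [0.0451 0.4112] size [0.0721 0.0339] axis deg 40.76364 corners [[0.007000000216066837, 0.4000000059604645], [0.028999999165534973, 0.375], [0.08299999684095383, 0.421999990940094], [0.061000000685453415, 0.4480000138282776]]
px [426. 201.] tray xy [ 0.0736 -0.0114] size [0.072  0.0355] axis deg 87.0807 corners [[0.05400000140070915, -0.04699999839067459], [0.08900000154972076, -0.04800000041723251], [0.09300000220537186, 0.024000000208616257], [0.057999998331069946, 0.02500000037252903]]
px [301. 151.] tray xy [0.2294 0.2292] size [0.0523 0.0293] axis deg 6.4011025 corners [[0.20200000703334808, 0.2409999966621399], [0.20499999821186066, 0.21199999749660492], [0.25699999928474426, 0.21799999475479126], [0.2540000081062317, 0.24699999392032623]]
```

View pics/p12_scene.png

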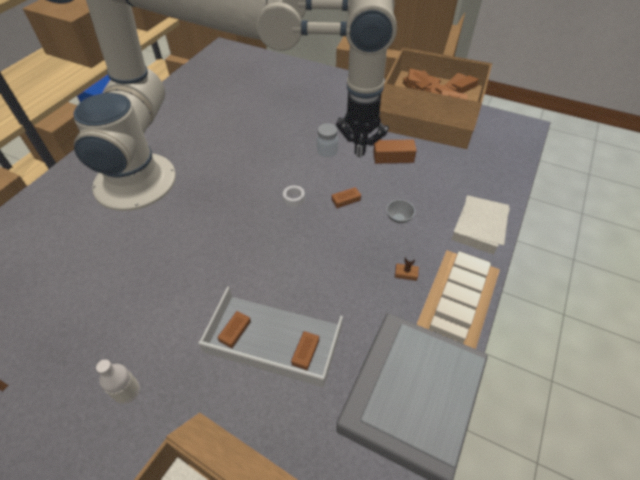

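View pics/p12t.png

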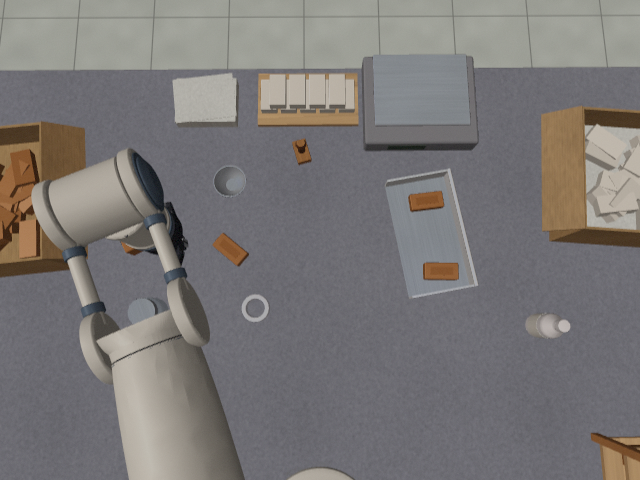

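Emit:
send_rows --twist '[[0,0,0],[0,0,0],[0,0,0],[0,0,0],[0,0,0],[0,0,0],[0,0,0],[0,0,0],[0,0,0],[0,0,0],[0,0,0]]' --linear '[[0,0,0.035],[0,0,0.025],[0,0,0.014],[0,0,0.006],[0,0,0],[-0.01,0,0],[-0.01,0,0],[-0.01,0,0],[-0.01,0,0],[-0.008,0,0],[-0.006,0,0]]' --fingers '[1,1,1,1,1,1,1,1,1,1,1]'

```text
clock: 17.55
ee_pos: [0.5439, 0.2028, 0.0083]
tool_rot: [180.0, -0.0, 99.6]
wrist_force: [0.7, 0.4, 0.7]
finger_gap: -0.0001
```

```bash
python3 -c "
from h import *
st();fitbars(('scene',),'p13'); bars('p13t')"
```

```text
t 17.55 pos [0.5439 0.2028 0.0083] rot [179.9975  -0.0041  99.553 ] tray [0.0597 0.4299] F [0.7332 0.4021 0.6758] gap -6.956236442486403e-05
scene px [305. 350.] tray [ 0.0762 -0.0073] axis 91.8 ends [0.075  0.0277] [ 0.0773 -0.0423] iou 0.79
scene px [234. 329.] tray [-0.0752 -0.008 ] axis 86.4 ends [-0.073   0.0269] [-0.0774 -0.0429] iou 0.74
scene px [341. 203.] tray [0.0397 0.3909] axis 16.3 ends [0.0061 0.3811] [0.0733 0.4007] iou 0.77
px [440. 271.] tray xy [-0.0775 -0.0089] size [0.0714 0.0332] axis deg 79.68969 corners [[-0.10000000149011612, -0.04100000113248825], [-0.06800000369548798, -0.04699999839067459], [-0.054999999701976776, 0.023000000044703484], [-0.08699999749660492, 0.028999999165534973]]
px [242. 251.] tray xy [0.0376 0.3868] size [0.0707 0.0341] axis deg 27.478048 corners [[-0.0020000000949949026, 0.38600000739097595], [0.014000000432133675, 0.35499998927116394], [0.07699999958276749, 0.3880000114440918], [0.061000000685453415, 0.4180000126361847]]
px [426. 201.] tray xy [ 0.0737 -0.0114] size [0.0719 0.0355] axis deg 86.59931 corners [[0.05400000140070915, -0.04600000008940697], [0.08900000154972076, -0.04800000041723251], [0.09399999678134918, 0.023000000044703484], [0.057999998331069946, 0.026000000536441803]]
px [301. 151.] tray xy [0.2291 0.2292] size [0.0517 0.0293] axis deg 6.4011173 corners [[0.20200000703334808, 0.2409999966621399], [0.20499999821186066, 0.21199999749660492], [0.25600001215934753, 0.21699999272823334], [0.2529999911785126, 0.24699999392032623]]
```

View pics/p13_scene.png

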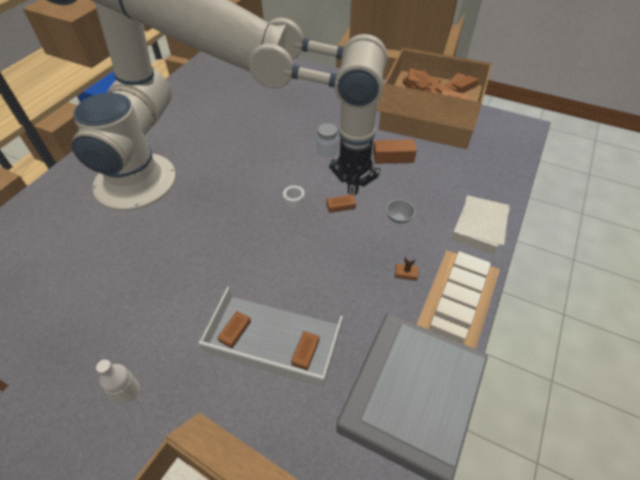

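Emit:
send_rows --twist '[[0,0,0],[0,0,0],[0,0,0]]' --linear '[[-0.01,0,0],[-0.009,0,0],[-0.007,0,0]]' --fingers '[1,1,1]'

```text
clock: 18.02
ee_pos: [0.5482, 0.177, 0.0082]
tool_rot: [-180.0, 0.0, 99.6]
wrist_force: [-0.8, 0.5, -0.1]
finger_gap: -0.0002
```

```bash
python3 -c "
from h import *
st(); bars('p14t')"
```

```text
t 18.02 pos [0.5482 0.177  0.0082] rot [-179.9941    0.0057   99.556 ] tray [0.0596 0.4038] F [-0.7508  0.5142 -0.1007] gap -0.00024338328942880895
px [440. 271.] tray xy [-0.0775 -0.0088] size [0.0715 0.0332] axis deg 79.689674 corners [[-0.10000000149011612, -0.04100000113248825], [-0.06800000369548798, -0.04699999839067459], [-0.054999999701976776, 0.023000000044703484], [-0.08699999749660492, 0.028999999165534973]]
px [251. 253.] tray xy [0.0298 0.3696] size [0.0701 0.0352] axis deg 10.526787 corners [[-0.00800000037997961, 0.38100001215934753], [-0.0010000000474974513, 0.34599998593330383], [0.06800000369548798, 0.35899999737739563], [0.061000000685453415, 0.3930000066757202]]
px [426. 201.] tray xy [ 0.0736 -0.0114] size [0.072  0.0355] axis deg 87.0807 corners [[0.05400000140070915, -0.04699999839067459], [0.08900000154972076, -0.04800000041723251], [0.09300000220537186, 0.024000000208616257], [0.057999998331069946, 0.02500000037252903]]
px [301. 151.] tray xy [0.2294 0.2292] size [0.0523 0.0293] axis deg 6.4011025 corners [[0.20200000703334808, 0.2409999966621399], [0.20499999821186066, 0.21199999749660492], [0.25699999928474426, 0.21799999475479126], [0.2540000081062317, 0.24699999392032623]]
```

View pics/p14t.png

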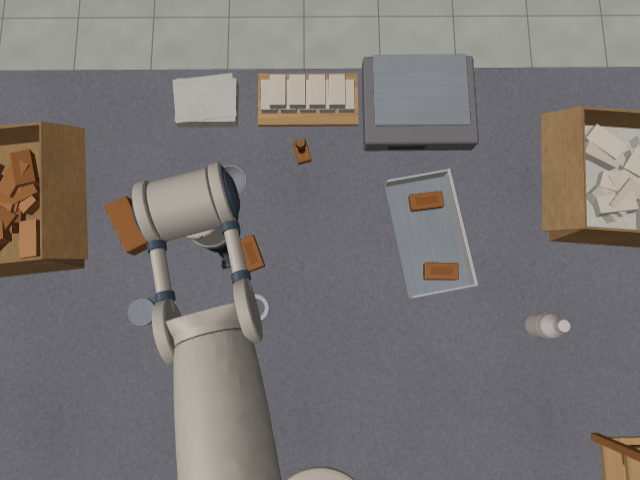

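Emit:
send_rows --twist '[[0,0,0],[0,0,0],[0,0,0.08],[0,0,0],[0,0,0],[0,0,0],[0,0,0],[0,0,0],[0,0,0],[0,0,0],[0,0,0]]' --linear '[[0.014,0,0],[0,-0.023,0],[0,0,0],[-0.01,0,0],[-0.01,0,0],[-0.01,0,0],[-0.01,0,0],[-0.01,0,0],[-0.01,0,0],[-0.01,0,0],[-0.01,0,0]]' --fingers '[1,1,1,1,1,1,1,1,1,1,1]'

```text
clock: 19.45
ee_pos: [0.5302, 0.1074, 0.0083]
tool_rot: [180.0, -0.0, 95.0]
wrist_force: [-0.3, 1.1, -0.2]
finger_gap: -0.0002
```

```bash
python3 -c "
from h import *
st();fitbars(('scene',),'p15'); bars('p15t')"
```

```text
t 19.45 pos [0.5302 0.1074 0.0083] rot [179.9982  -0.0014  94.986 ] tray [0.0301 0.3381] F [-0.313   1.0941 -0.2114] gap -0.00018484857820279008
scene px [305. 350.] tray [ 0.0763 -0.0072] axis 92.0 ends [0.0751 0.0278] [ 0.0775 -0.0422] iou 0.78
scene px [234. 329.] tray [-0.0751 -0.0067] axis 86.3 ends [-0.0729  0.0282] [-0.0773 -0.0417] iou 0.75
scene px [325. 223.] tray [0.0225 0.3137] axis 5.3 ends [0.0573 0.317 ] [-0.0124  0.3105] iou 0.77
px [440. 271.] tray xy [-0.0775 -0.0089] size [0.0714 0.0332] axis deg 79.68969 corners [[-0.10000000149011612, -0.04100000113248825], [-0.06800000369548798, -0.04699999839067459], [-0.054999999701976776, 0.023000000044703484], [-0.08699999749660492, 0.028999999165534973]]
px [426. 201.] tray xy [ 0.0737 -0.0114] size [0.0721 0.0355] axis deg 86.59931 corners [[0.05400000140070915, -0.04600000008940697], [0.08900000154972076, -0.04800000041723251], [0.09399999678134918, 0.024000000208616257], [0.057999998331069946, 0.026000000536441803]]
px [301. 151.] tray xy [0.2287 0.2291] size [0.0519 0.0293] axis deg 6.277422 corners [[0.20100000500679016, 0.2409999966621399], [0.20399999618530273, 0.21199999749660492], [0.25600001215934753, 0.21699999272823334], [0.2529999911785126, 0.2460000067949295]]
```

View pics/p15t.png

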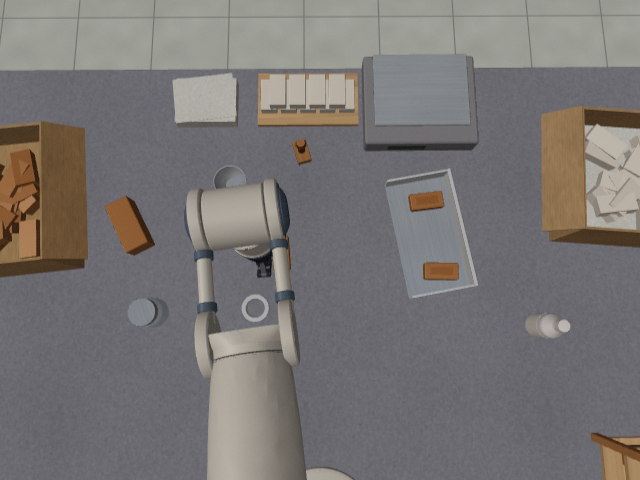

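View pics/p15_scene.png

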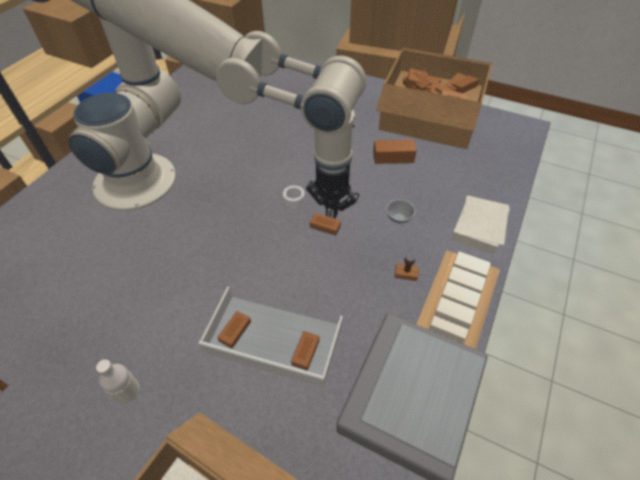

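```bash
python3 -c "
from h import *
im=cv2.imread('pics/p15_scene.png'); cv2.imwrite('pics/z15.png',cv2.resize(im[180:260,270:390],None,fx=6,fy=6,interpolation=cv2.INTER_CUBIC))
im=cv2.imread('pics/p15t.png'); cv2.imwrite('pics/z15t.png',cv2.resize(im[210:300,230:320],None,fx=6,fy=6,interpolation=cv2.INTER_CUBIC))
"
```

```text
(no output)
```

View pics/z15.png

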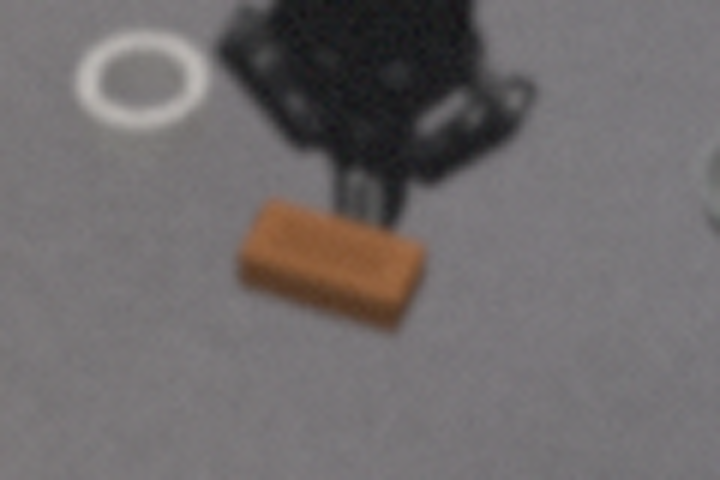

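View pics/z15t.png

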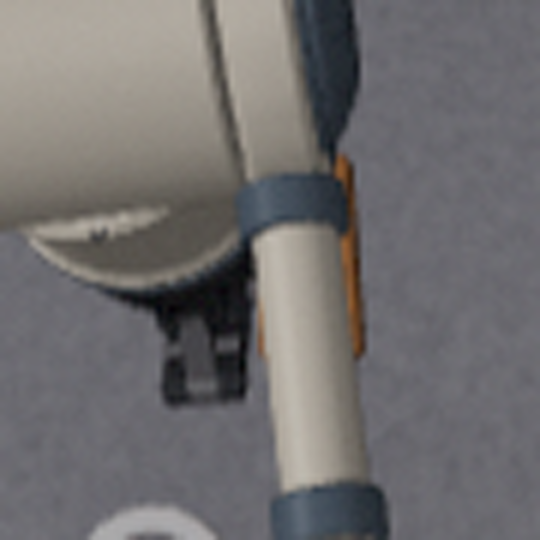

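```bash
python3 -c "
from h import *
p=[tr(back('scene',u,.022)) for u in [(310,223.7),(337.5,230.8),(340.8,220.3),(314.7,213.7)]]
print(p,np.mean(p,0))
d=p[1]-p[0];e=p[2]-p[3]
print(np.degrees(np.arctan2(d[1],d[0])),np.degrees(np.arctan2(e[1],e[0])))
"
```

```text
[array([-0.009 ,  0.2934]), array([0.0595, 0.2906]), array([0.0584, 0.3244]), array([-0.0077,  0.3271])] [0.0253 0.3089]
-2.3132216175970624 -2.3454992082628845
```

Emit:
send_rows --twist '[[0,0,0],[0,0,0],[0,0,0],[0,0,0],[0,0,0],[0,0,0],[0,0,0],[0,0,0],[0,0,0],[0,0,0]]' --linear '[[-0.012,0,0],[-0.012,0,0],[-0.012,0,0],[-0.012,0,0],[-0.012,0,0],[-0.012,0,0],[-0.012,0,0],[-0.012,0,0],[-0.012,0,0],[-0.012,0,0]]' --fingers '[1,1,1,1,1,1,1,1,1,1]'

```text
clock: 20.8
ee_pos: [0.5406, -0.0123, 0.0083]
tool_rot: [180.0, 0.0, 95.0]
wrist_force: [0.6, 0.5, -0.1]
finger_gap: -0.0001
```

```bash
python3 -c "
from h import *
st();fitbars(('scene',),'p16')
im=cv2.imread('pics/p16_scene.png'); cv2.imwrite('pics/z16.png',cv2.resize(im[220:380,190:390],None,fx=3.75,fy=3.75,interpolation=cv2.INTER_CUBIC))"
```

```text
t 20.8 pos [ 0.5406 -0.0123  0.0083] rot [179.9988   0.0005  94.9845] tray [0.0202 0.2184] F [ 0.6398  0.5211 -0.123 ] gap -6.10989953733526e-05
scene px [305. 350.] tray [ 0.0762 -0.0079] axis 92.2 ends [0.0748 0.0271] [ 0.0775 -0.0429] iou 0.79
scene px [234. 329.] tray [-0.0753 -0.0062] axis 86.4 ends [-0.0731  0.0287] [-0.0776 -0.0412] iou 0.74
scene px [305. 261.] tray [0.0085 0.1947] axis 166.5 ends [0.0426 0.1865] [-0.0255  0.2028] iou 0.77
```

View pics/z16.png

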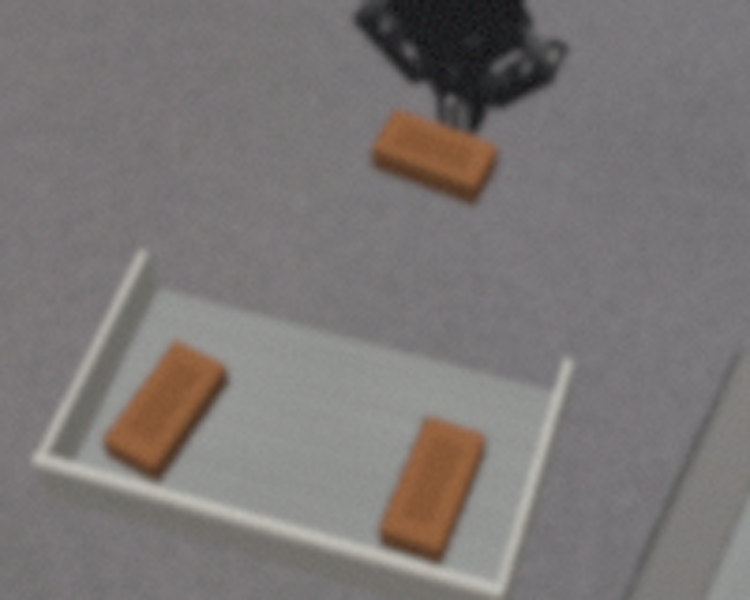

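Emit:
send_rows --twist '[[0,0,0],[0,0,0],[0,0,0],[0,0,0],[0,0,0],[0,0,0],[0,0,0],[0,0,0],[0,0,0],[0,0,0]]' --linear '[[-0.012,0,0],[-0.012,0,0],[-0.012,0,0],[-0.012,0,0],[-0.012,0,0],[-0.012,0,0],[-0.012,0,0],[-0.012,0,0],[-0.012,0,0],[-0.012,0,0]]' --fingers '[1,1,1,1,1,1,1,1,1,1]'

```text
clock: 22.1
ee_pos: [0.551, -0.1319, 0.0083]
tool_rot: [180.0, -0.0, 95.0]
wrist_force: [-0.6, 1.0, 0.0]
finger_gap: -0.0
```

```bash
python3 -c "
from h import *
st();fitbars(('scene',),'p17')
im=cv2.imread('pics/p17_scene.png'); cv2.imwrite('pics/z17.png',cv2.resize(im[220:380,190:390],None,fx=3.75,fy=3.75,interpolation=cv2.INTER_CUBIC))"
```

```text
t 22.1 pos [ 0.551  -0.1319  0.0083] rot [179.9999  -0.0024  94.984 ] tray [0.0103 0.0988] F [-0.6106  0.9609  0.032 ] gap -1.4211728988087241e-05
scene px [305. 350.] tray [ 0.0762 -0.0073] axis 92.1 ends [0.075  0.0277] [ 0.0775 -0.0423] iou 0.78
scene px [234. 329.] tray [-0.0744 -0.0059] axis 86.4 ends [-0.0722  0.029 ] [-0.0766 -0.0409] iou 0.74
scene px [282. 303.] tray [-0.0052  0.0762] axis 153.4 ends [-0.0365  0.0919] [0.0261 0.0605] iou 0.77
```

View pics/z17.png

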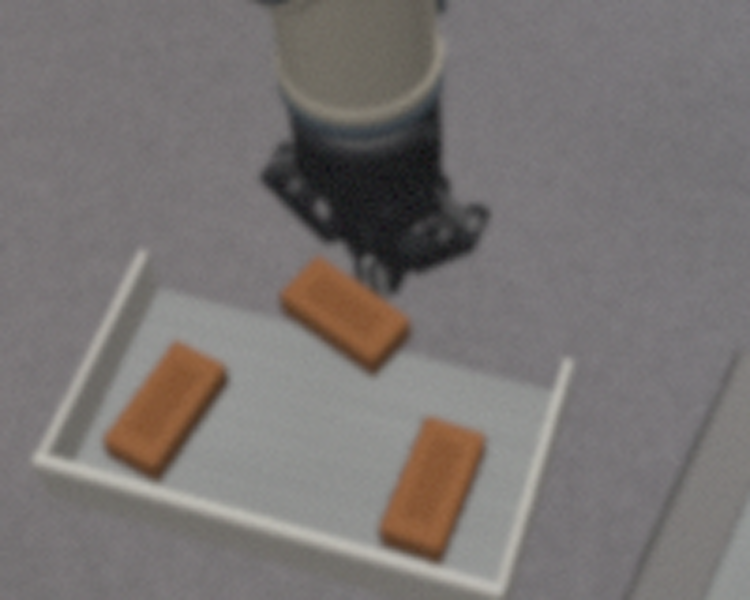

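```bash
python3 -c "
from h import *
z=lambda a,b:(190+a/3.75,220+b/3.75)
p=[tr(back('scene',z(*u),.022)) for u in [(282,297),(372,362),(410,320),(318,260)]]
print(p,np.mean(p,0))
d=p[1]-p[0];e=p[2]-p[3]
print(np.degrees(np.arctan2(d[1],d[0])),np.degrees(np.arctan2(e[1],e[0])))
"
```

```text
[array([-0.0359,  0.0684]), array([0.0256, 0.0442]), array([0.037 , 0.0748]), array([-0.0251,  0.0969])] [0.0004 0.071 ]
-21.486500812661518 -19.5573185507163
```

Emit:
send_rows --twist '[[0,0,0],[0,0,0],[0,0,-0.08],[0,0,0],[0,0,0],[0,0,0],[0,0,0],[0,0,0],[0,0,0]]' --linear '[[0.015,0,0],[0.015,0,0],[0,0,0],[0,-0.023,0],[-0.011,0,0],[-0.01,0,0],[-0.01,0,0],[-0.01,0,0],[-0.008,0,0]]' --fingers '[1,1,1,1,1,1,1,1,1]'

```text
clock: 23.28
ee_pos: [0.534, -0.1541, 0.0082]
tool_rot: [-180.0, -0.0, 99.5]
wrist_force: [-0.6, -0.2, 0.8]
finger_gap: -0.0001
```

```bash
python3 -c "
from h import *
st();fitbars(('scene',),'p18')
im=cv2.imread('pics/p18_scene.png'); cv2.imwrite('pics/z18.png',cv2.resize(im[220:380,190:390],None,fx=3.75,fy=3.75,interpolation=cv2.INTER_CUBIC))"
```

```text
t 23.27 pos [ 0.534  -0.1541  0.0082] rot [-179.9906   -0.0103   99.54  ] tray [-0.0102  0.0797] F [-0.5845 -0.2425  0.801 ] gap -0.00012895826150504053
scene px [305. 350.] tray [ 0.0767 -0.0075] axis 92.6 ends [0.0751 0.0274] [ 0.0783 -0.0425] iou 0.78
scene px [234. 329.] tray [-0.0745 -0.006 ] axis 85.3 ends [-0.0717  0.0289] [-0.0774 -0.0409] iou 0.74
scene px [280. 313.] tray [-0.0003  0.0532] axis 166.9 ends [-0.0344  0.0611] [0.0338 0.0452] iou 0.77
```

View pics/z18.png

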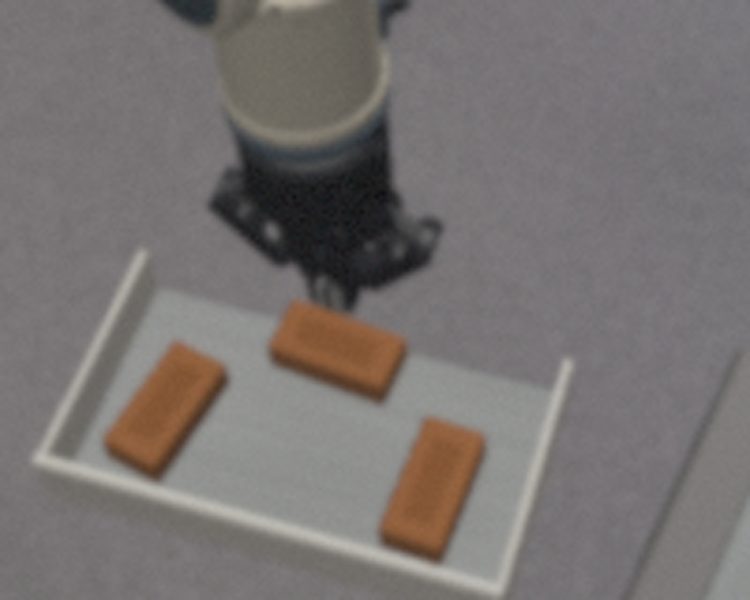

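Emit:
send_rows --twist '[[0,0,0],[0,0,0],[0,0,0],[0,0,0],[0,0,0],[0,0,0],[0,0,0],[0,0,0],[0,0,0]]' --linear '[[0.01,0,0],[0,0.011,0],[-0.01,0,0],[-0.01,0,0],[-0.01,0,0],[-0.01,0,0],[-0.008,0,0],[-0.006,0,0],[0,0,0]]' --fingers '[1,1,1,1,1,1,1,1,1]'

```text
clock: 24.45
ee_pos: [0.5519, -0.1954, 0.0082]
tool_rot: [-180.0, 0.0, 99.5]
wrist_force: [-0.3, -0.6, 0.1]
finger_gap: -0.0
```

```bash
python3 -c "
from h import *
st();fitbars(('scene',),'p19')
im=cv2.imread('pics/p19_scene.png'); cv2.imwrite('pics/z19.png',cv2.resize(im[220:380,190:390],None,fx=3.75,fy=3.75,interpolation=cv2.INTER_CUBIC))"
```

```text
t 24.45 pos [ 0.5519 -0.1954  0.0082] rot [-179.9937    0.0089   99.5361] tray [0.0005 0.036 ] F [-0.2965 -0.6354  0.1231] gap -4.545092969276734e-05
scene px [305. 350.] tray [ 0.0761 -0.0073] axis 91.8 ends [0.075  0.0277] [ 0.0772 -0.0423] iou 0.78
scene px [273. 331.] tray [-0.     0.009] axis 172.8 ends [-0.0348  0.0134] [0.0347 0.0046] iou 0.77
scene px [234. 329.] tray [-0.075  -0.0055] axis 86.6 ends [-0.0729  0.0294] [-0.0772 -0.0404] iou 0.74
```

View pics/z19.png

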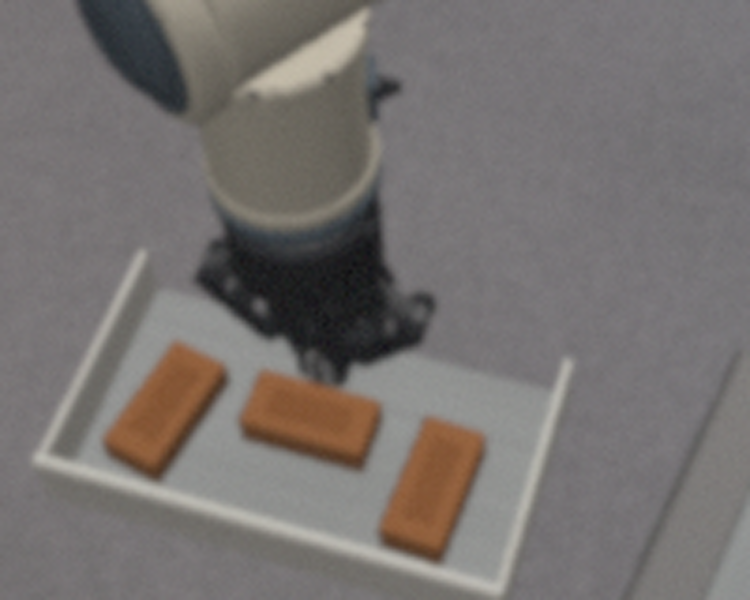

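Emit:
send_rows --twist '[[0,0,0],[0,0,0],[0,0,0],[0,0,0],[0,0,0],[0,0,0],[0,0,0],[0,0,0],[0,0,0],[0,0,0]]' --linear '[[0.015,0,0],[0.03,0,0],[0.02,0,-0.03],[0,0,-0.05],[0,0,-0.05],[0.03,0,-0.03],[0.05,0,0],[0.05,0,0],[0.05,0,0],[0,0,0]]' --fingers '[1,1,1,1,1,1,1,1,1,1]'

```text
clock: 25.75
ee_pos: [0.5101, 0.0506, 0.1684]
tool_rot: [180.0, -0.1, 99.9]
wrist_force: [0.9, 0.1, 0.5]
finger_gap: -0.0002
```

```bash
python3 -c "
from h import *
st();bars('p20t')
for q in ['bar1_a','tray','block','bowl','tape','stamp','jar','glue']:
    print(q,[(d['xy'],d['p']) for d in spotter.landmark_of('top',q)[:6]])
"
```

```text
t 25.75 pos [0.5101 0.0506 0.1684] rot [179.9784  -0.0591  99.898 ] tray [0.0007 0.2855] F [0.9199 0.1397 0.5138] gap -0.00016800282416716024
px [440. 271.] tray xy [-0.0775 -0.0089] size [0.0714 0.0332] axis deg 79.68969 corners [[-0.10000000149011612, -0.04100000113248825], [-0.06800000369548798, -0.04699999839067459], [-0.054999999701976776, 0.023000000044703484], [-0.08699999749660492, 0.028999999165534973]]
px [425. 237.] tray xy [-0.0008  0.0076] size [0.0375 0.069 ] axis deg 179.94759 corners [[-0.03500000014901161, -0.010999999940395355], [0.03400000184774399, -0.010999999940395355], [0.03400000184774399, 0.026000000536441803], [-0.03500000014901161, 0.026000000536441803]]
px [426. 201.] tray xy [ 0.0737 -0.0114] size [0.0719 0.0355] axis deg 86.59931 corners [[0.05400000140070915, -0.04600000008940697], [0.08900000154972076, -0.04800000041723251], [0.09399999678134918, 0.023000000044703484], [0.057999998331069946, 0.026000000536441803]]
px [301. 150.] tray xy [0.2294 0.2292] size [0.0523 0.0293] axis deg 6.4011025 corners [[0.20200000703334808, 0.2409999966621399], [0.20499999821186066, 0.21199999749660492], [0.25699999928474426, 0.21799999475479126], [0.2540000081062317, 0.24699999392032623]]
bar1_a [([420.8, 273.1], 0.75), ([456.1, 270.5], 0.61)]
tray [([424.6, 238.0], 0.64), ([437.6, 273.3], 0.55)]
block [([133.8, 230.9], 0.82)]
bowl []
tape [([257.7, 309.6], 0.95), ([300.3, 154.6], 0.69)]
stamp [([299.2, 150.8], 0.72), ([157.0, 310.0], 0.46)]
jar [([155.9, 315.0], 0.95), ([437.5, 270.4], 0.54)]
glue [([534.5, 327.3], 0.68)]
```

View pics/p20t.png

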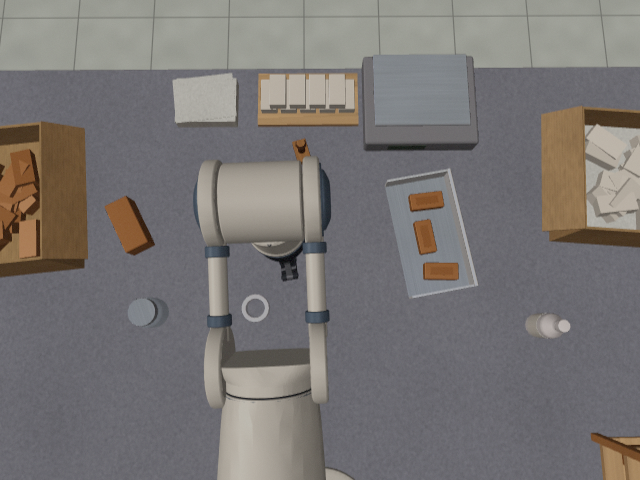

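The top picture shows all three bars flat in the tray, at (426,201), (425,237) and (440,271). Their ends lie about 40 mm behind the mouth. The tape, jar, block, stamp and bottle are at their starting pixels, and the arm is clear at z = 0.17 m.

```bash
python3 -c "
from h import *
print(workorder.finish_job()); st()"
```

```text
the job is handed in; nothing more can be done
None
the job is handed in; nothing more can be done
```

I swept all three soap bars into the tray with the closed fingers, one at a time. I then moved the arm clear (tool at 0.17 m, contact forces under about 1 N) and handed the job in at about 26 s; no verdict is reported.

**Bars:** in the last top picture, the bars' centres in the tray frame were about (-0.078, -0.009), (-0.001, 0.008) and (0.074, -0.011) m. All ends lay at y ≤ about 0.03 m, against the mouth at 0.065 m. All three lay flat and apart from each other, and no bar was picked up.

**Other objects:** the block, tape roll, stamp, jar and bottle showed at their starting pixels within a few pixels, which is detector noise. In the last top picture the arm hid the bowl and the detector did not find it. Earlier pictures showed the bowl unmoved, and nothing came near it afterwards.

**Checks that disagreed:**
- The bar angles I fitted from the blurry scene camera were up to about 12° off the top camera's. I used the top camera or hand-read edges where that mattered.
- The third bar turned about 20° near the mouth because the push was off-centre, so I moved the fingers over and straightened it before pushing it in.

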